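# Sort the stripped-down hardware into its trays

## Task

Sort the hardware lying in front of you into the three dark steel trays: both ball bearings into the round pan, both hexagon bolts into the long narrow tray and the nut into the square tray. Each part must lie flat on the floor of its tray, wholly inside it and not on top of another part, and you must have let go of everything. Leave the open circlip and the thin black seal ring lying where they are.

Things in the scene. Friction and masses are not known exactly. Their poses are not given: they have to be found in the camera images.
- large_bearing: larger of the two sealed ball bearings, a pale steel ring with a dark seal, 62 mm outer diameter, 16 mm thick, 0.12 kg, lying flat; origin at the centre of its underside, z up
- small_bearing: smaller sealed ball bearing of the same look, 47 mm outer diameter, 14 mm thick, 0.12 kg, lying flat; origin at the centre of its underside, z up
- bolt_1_mid (a point): one of two equal grey hexagon bolts, lying on its side: 74 mm long over all, round shank 12 mm thick, head 22 mm wide and 9 mm long, 19 mm high, 0.09 kg. This point is on the shank's axis half way along the bolt, 8 mm above what it lies on. Its y axis runs along the bolt toward the head; the bare shank reaches from y = -37 mm to y = +28 mm
- bolt_2_mid (a point): the other hexagon bolt, the same in size, point and axes as the first
- nut: grey hexagon nut, 36 mm across flats (the flats face along its x axis) and 41 mm across corners (along its y axis), 18 mm thick, 0.11 kg, lying flat; origin at the centre of its underside, z up
- round_pan: round dark steel pan, fixed: 164 mm outer and 156 mm inner diameter, rim bead top 31 mm above the bench, thick bottom whose inner floor is 9 mm above the bench; origin at the centre of its underside
- long_tray: long narrow dark steel tray, fixed: outside 80 mm along its x axis and 200 mm along its y axis, walls 3 mm, rim bead top 31 mm above the bench, thick bottom whose inner floor is 9 mm above the bench; origin at the centre of its underside
- square_tray: square dark steel tray, fixed: outside 105 x 105 mm, walls 3 mm, rim bead top 31 mm above the bench, thick bottom whose inner floor is 9 mm above the bench; origin at the centre of its underside
- circlip: dark open circlip (a ring with a gap), loose, not to be sorted: 76 mm across, 10 mm thick, lying flat; origin at the centre of its underside
- seal_ring: thin black closed seal ring, loose, not to be sorted: 68 mm across, 8 mm thick, lying flat; origin at the centre of its underside

How it is judged:
At the end, for the whole second after the job is handed in: At rest on the tray floors: bearings flat in the round pan, centres within 50 mm (large) and 58 mm (small) of its centre; bolts level in the long tray, mid points within 31 mm across and 88 mm along, under 25 mm up; nut flat in the square tray within 35 mm each way (horizontal distance between large_bearing and round_pan below 0.05 m and z of each of large_bearing, small_bearing in the frame of round_pan below 0.015 m and angle between each of large_bearing, small_bearing, nut's own z axis and vertical below 0.15 rad and horizontal distance between small_bearing and round_pan below 0.058 m and x of bolt_1_mid in the frame of long_tray between -0.031 and 0.031 m and y of bolt_1_mid in the frame of long_tray between -0.088 and 0.088 m and z of each of bolt_1_mid, bolt_2_mid in the frame of long_tray below 0.025 m and angle between bolt_1_mid's own y axis and vertical between 1.37 and 1.77 rad and x of bolt_2_mid in the frame of long_tray between -0.031 and 0.031 m and y of bolt_2_mid in the frame of long_tray between -0.088 and 0.088 m and angle between bolt_2_mid's own y axis and vertical between 1.37 and 1.77 rad and x of nut in the frame of square_tray between -0.035 and 0.035 m and y of nut in the frame of square_tray between -0.035 and 0.035 m and z of nut in the frame of square_tray below 0.015 m and linear speed of each of large_bearing, small_bearing, bolt_1, bolt_2, nut below 0.02 m/s); the robot touches nothing.
It fails at once if the circlip is moved by more than 25 mm (distance of circlip from where it was at the start of the episode above 0.025 m).
It fails at once if the seal ring is moved by more than 25 mm (distance of seal_ring from where it was at the start of the episode above 0.025 m).
It also fails if it takes over 104 s, if anything falls off the work surface, if the arm or the gripper's body presses on something with over 40 N, if the wrist force passes 120 N, or if a joint passes its speed limit or range.

## Robot

A 7-joint arm with a two-finger parallel gripper is mounted at the origin on a cart in front of the work surface, level with it; the furniture and walls round the work are solid. World frame = base frame: x ahead of the robot, y to its left, z up, the work surface at z = 0. Lengths are in m, angles in rad, forces in N, time in s.
With the tool pointing down it reaches from about 0.4 to 0.85 m from the base axis. Payload 10.4 kg.
Tool frame: the origin (TCP) lies midway between the tips of the shut fingers; the grasp point (between the pads) lies 19 mm behind it (manip.grasp_offset is the distance from the TCP to the grasp point, in m); z points along the fingers, y is the line along which they close (so a half turn about z gives the same grasp; the last joint's range is limited). The gripper opens to 85 mm and grips with 20 to 120 N. Pads are 22 mm wide; open, the fingers measure 114 mm over their backs; the gripper's body (76 mm by 85 mm) begins 54 mm behind the grasp point. The pads swing forward as they close: fully open they stand 13 mm farther back than shut.
Start: joints at [-1.13, 0.332, -0.065, 1.46, 0.022, 1.35, -0.088], TCP at [0.28, 0.559, 0.231] pointing down, gripper open.
Joint ranges: [-2.6, 2.6], [-0.5, 2.12], [-1.47, 1.34], [0.16, 2.42], [-1.27, 4.41], [0.06, 2.06], [-2.6, 2.6]. Speed limits (rad/s): [2.22, 2.22, 2.79, 2.79, 3.14, 3.14, 3.14].

## Interface

Orientations are given as a unit quaternion [x, y, z, w].
In Python, from workcell import manip gives the robot as it stands.
- The arm moves only by the tool advance, called after ">>>" as name([rows], argument=value, ...), one row to a line, values as JSON. Schema: {"type":"object","properties":{"deltas":{"type":"array","items":{"type":"object","properties":{"turn_vec":{"type":"array","items":{"type":"number"},"minItems":3,"maxItems":3},"trans":{"type":"array","items":{"type":"number"},"minItems":3,"maxItems":3},"jaw":{"type":"number"}},"additionalProperties":false,"required":["jaw"]},"minItems":1,"maxItems":20},"force":{"type":"number"},"only":{"type":"string"},"quiet":{"type":"boolean"},"lines":{"type":"string"}},"required":["deltas"],"additionalProperties":false}. deltas is a list of rows, 1 to 20 of them, each an object with the fields turn_vec (a list: a rotation vector rx, ry, rz in rad), trans (a list: dx, dy, dz in m), jaw (the opening from 0.0 (shut) to 1.0 (fully open)); a field left out counts as zero (the opening has to be given); each row is the pose to reach, as a shift and turn from the pose commanded when the call began, along the tool's axes at that moment; what a row does not reach only later rows make up. A row lasts 1/8 s, in which the tool goes at most 0.0625 m and 0.188 rad, less where a joint would pass 70% of its speed; a pose out of reach is approached as far as the arm can. The fingers move at their own pace and stop on an object; force is the grip in N (left out, the last holds). Time passes only in rows, so rows that do not move let the fingers close. The tool returns the time, the measured TCP pose, the force, the opening and the grip force at its end. only (a regular expression) keeps the lines of the reply that match it, lines (a string "A,B") keeps lines A to B, and quiet returns only ok. Input that does not fit is refused with a message, and nothing moves.
- manip.get_obs(): the state, without advancing time (a new reading comes with each control period).
- manip.camera(name): name is "scene" or "top" or "wrist"; returns the picture (400x640x3 uint8, blue, green, red); there is no depth.
- manip.calibration(name): a dict with "fx", "fy", "cx", "cy" (pixels), "world_from_camera" (4x4, takes a point from camera to world coordinates); the wrist camera has in their place "tool_from_camera" (4x4, takes a point from camera to tool coordinates, whose origin is the TCP and whose axes are the flange's). Camera axes: x right, y up, looking along -z (the intrinsics and any distortion apply to the point x, -y, -z); pixel columns grow to the right and rows downward; lengths in m; the calibration is good to about 2 mm. A picture is of the moment at which its call begins: read the wrist's pose just before it. calibration takes no time and is no camera call.
- manip.hand_in(): hands the job in; it is judged then, once.
The state is a dict: "clock": time; "joint_pos": joint angles; "joint_velocities": joint speeds; "tau": joint torques, N m; "position": TCP position; "ee_rot": TCP orientation; "ft_force": force on the tool from outside, world axes, zero at the start; "torque": the same for the moment, N m; "grip_width": opening from 0.0 (shut) to 1.0 (fully open); "grasp_force": force on a finger pad.
Only numpy, scipy, OpenCV 4.12 (cv2) and the standard library are available. Lean on these libraries where they do the work, as an engineer would, in place of code of your own. Each camera call takes 0.05 s, during which the arm holds its last target. There are 200 camera calls.

## Working session

There is one attempt and no reset: what is moved stays moved. The work goes in short steps, Python scripts to look and compute and a tool call to move; the robot and the scene stay as the last step left them, time stands still between calls to the robot, and variables do not carry over. Pictures are saved under pics/ and viewed, at most 14 in all, crops included, and the job is handed in when it is done.

```bash
ls; mkdir -p pics
```

Run:
```python
from workcell import manip
import cv2,numpy as np
np.set_printoptions(precision=4,suppress=True)
o=manip.get_obs();print(o['clock'],o['position'],o['ee_rot'],o['grip_width'],manip.grasp_offset)
for n in ('scene','top','wrist'):
    print(n,manip.calibration(n))
for n in ('scene','top'):
    cv2.imwrite(f'pics/{n}0.png',manip.camera(n))
```

```text
pics
workcell.py
0.0 [0.2795 0.5586 0.2305] [ 0.2299  0.9732 -0.0007 -0.0001] 1.0022656366792984 0.0187
scene {'fx': 385.79314773490086, 'fy': 385.79314773490086, 'cx': 327.2843157225137, 'cy': 204.19235950895097, 'world_from_camera': array([[ 0.6837,  0.4753, -0.5537, -0.0277],
       [-0.7297,  0.437 , -0.5259, -0.5075],
       [-0.008 ,  0.7636,  0.6456,  0.6629],
       [ 0.    ,  0.    ,  0.    ,  1.    ]])}
top {'fx': 491.39374648302424, 'fy': 491.39374648302424, 'cx': 316.994980670223, 'cy': 201.81106551330382, 'world_from_camera': array([[ 0.1375,  0.9664, -0.2172,  0.2475],
       [-0.9905,  0.135 , -0.0263, -0.0139],
       [ 0.0039,  0.2187,  0.9758,  1.2165],
       [ 0.    ,  0.    ,  0.    ,  1.    ]])}
wrist {'fx': 352.8087903455812, 'fy': 352.8087903455812, 'cx': 319.5016396636018, 'cy': 194.4542029547148, 'tool_from_camera': array([[-0.0018,  0.9446,  0.3283,  0.085 ],
       [ 1.    ,  0.0015,  0.0012, -0.0016],
       [ 0.0007,  0.3283, -0.9446, -0.1437],
       [ 0.    ,  0.    ,  0.    ,  1.    ]])}
```

View pics/top0.png

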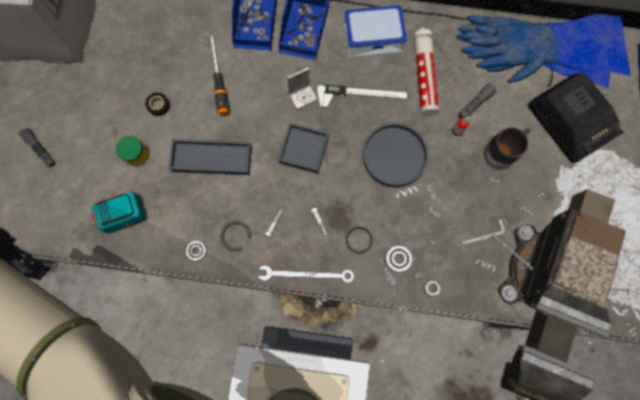

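View pics/scene0.png

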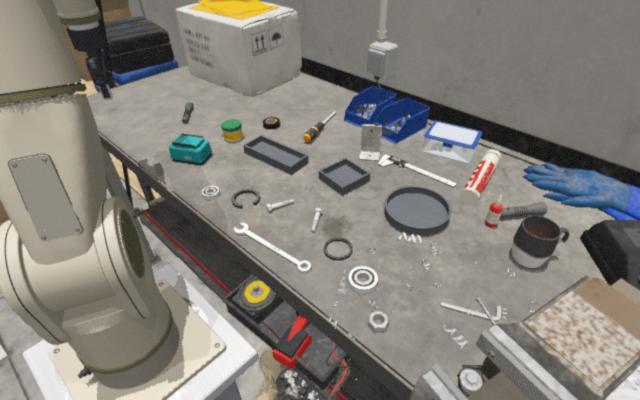

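The top view shows, as (col, row): small bearing (196,250), circlip (236,236), bolts (274,221) and (320,221), seal ring (359,239), large bearing (399,258), nut (432,288). The trays are at (211,157) long, (303,148) square and (394,155) round. I'll enlarge both views to read points more exactly.

Run:
```python
import cv2
def crop(f,x0,x1,y0,y1,s,o):
    a=cv2.imread(f)[y0:y1,x0:x1]; a=cv2.resize(a,None,fx=s,fy=s,interpolation=cv2.INTER_CUBIC)
    for k in range((x0+9)//10*10,x1,10): cv2.line(a,((k-x0)*s,0),((k-x0)*s,4 if k%50 else 12),(0,255,255),1)
    for k in range((y0+9)//10*10,y1,10): cv2.line(a,(0,(k-y0)*s),(4 if k%50 else 12,(k-y0)*s),(0,255,255),1)
    cv2.imwrite(o,a)
crop('pics/top0.png',180,340,195,265,5,'pics/c1.png')
crop('pics/top0.png',340,450,200,300,5,'pics/c2.png')
crop('pics/scene0.png',190,350,130,250,5,'pics/c3.png')
crop('pics/scene0.png',320,460,180,340,3,'pics/c4.png')
```

```text
(no output)
```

View pics/c1.png

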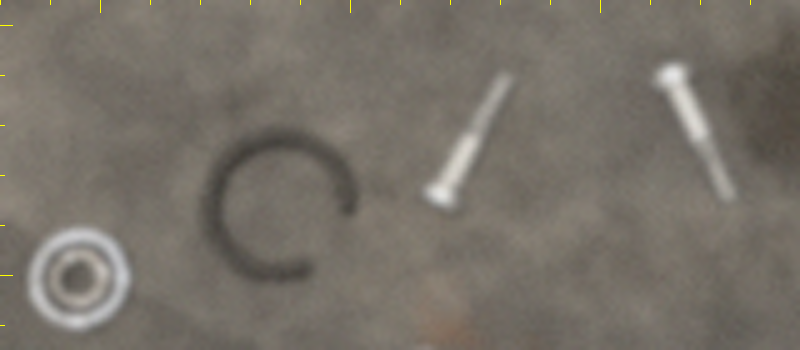

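View pics/c2.png

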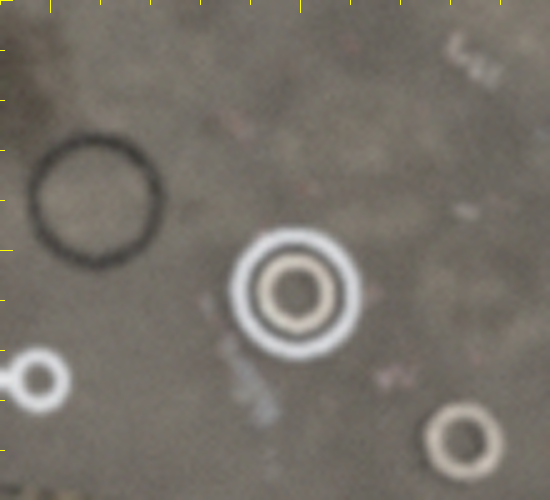

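View pics/c3.png

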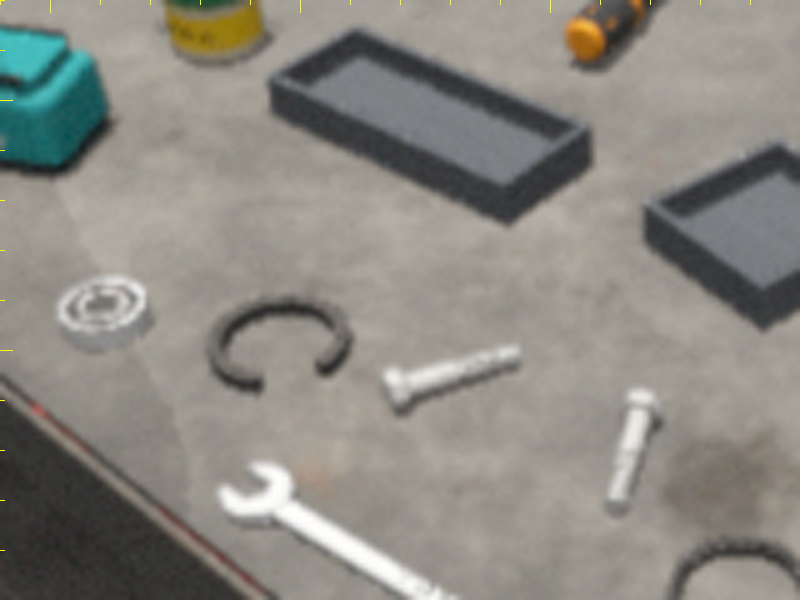

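View pics/c4.png

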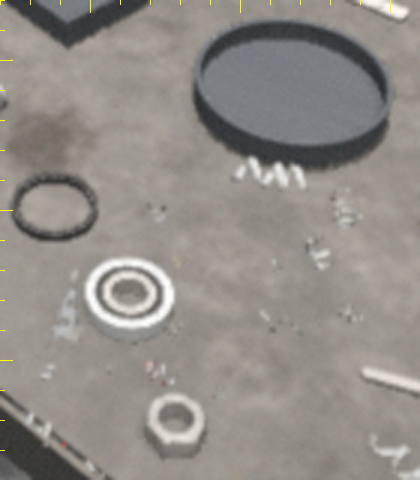

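The crops give these pixels. In the top view: bearings (195.8,250.6) and (399.2,258.6), nut (433,288.4), bolt 1 head (267.6,234.6) to tip (281.4,209.6), bolt 2 head (314.2,209) to tip (326.2,235). In the scene view: bearings (210.8,191.2) and (363.3,277.7), nut (378.7,319.7), bolt 1 (268,207.6) to (294,200.6), bolt 2 (318.4,209.6) to (313.4,231.4). Next I'll triangulate these and enlarge the trays.

Create h.py:
```python
import cv2,numpy as np
from workcell import manip
from scipy.spatial.transform import Rotation as R
np.set_printoptions(precision=4,suppress=True)
def ray(n,uv,T=None):
    c=manip.calibration(n); T=c['world_from_camera'] if T is None else T
    d=np.array([(uv[0]-c['cx'])/c['fx'],-(uv[1]-c['cy'])/c['fy'],-1.])
    d=T[:3,:3]@d; return T[:3,3],d/np.linalg.norm(d)
def tri(rays):
    A=sum(np.eye(3)-np.outer(d,d) for o,d in rays); b=sum((np.eye(3)-np.outer(d,d))@o for o,d in rays)
    p=np.linalg.solve(A,b); return p,max(np.linalg.norm((np.eye(3)-np.outer(d,d))@(p-o)) for o,d in rays)
def atz(r,z): o,d=r; return o+d*(z-o[2])/d[2]
def crop(f,x0,x1,y0,y1,s,o):
    a=cv2.imread(f)[y0:y1,x0:x1]; a=cv2.resize(a,None,fx=s,fy=s,interpolation=cv2.INTER_CUBIC)
    for k in range((x0+9)//10*10,x1,10): cv2.line(a,((k-x0)*s,0),((k-x0)*s,4 if k%50 else 12),(0,255,255),1)
    for k in range((y0+9)//10*10,y1,10): cv2.line(a,(0,(k-y0)*s),(4 if k%50 else 12,(k-y0)*s),(0,255,255),1)
    cv2.imwrite(o,a)
```

Run:
```python
from h import *
P={'small':((195.8,250.6),(210.8,191.2),.014),'large':((399.2,258.6),(363.3,277.7),.016),'nut':((433,288.4),(378.7,319.7),.018),
'b1h':((267.6,234.6),(268,207.6),.012),'b1t':((281.4,209.6),(294,200.6),.01),'b2h':((314.2,209),(318.4,209.6),.012),'b2t':((326.2,235),(313.4,231.4),.01)}
for k,(t,s,z) in P.items():
    a,b=ray('top',t),ray('scene',s); p,e=tri([a,b]); print(k,p,'gap',round(e,4),'topz',atz(a,z)[:2],'scenez',atz(b,z)[:2])
for k,t,z in (('circ',(236,236),.01),('seal',(359,240.2),.008)): print(k,atz(ray('top',t),z))
crop('pics/top0.png',165,335,115,185,4,'pics/c5.png')
crop('pics/top0.png',355,435,115,195,4,'pics/c6.png')
a=cv2.imread('pics/c5.png');b=cv2.imread('pics/c6.png')
w=np.zeros((600,680,3),np.uint8);w[:280]=a;w[280:,:320]=b;cv2.imwrite('pics/c7.png',w)
```

```text
small [0.3542 0.2957 0.0117] gap 0.0014 topz [0.3527 0.2958] scenez [0.354  0.2922]
large [ 0.4025 -0.2007  0.0153] gap 0.0009 topz [ 0.4017 -0.2   ] scenez [ 0.4028 -0.2015]
nut [ 0.3418 -0.2879  0.0184] gap 0.0006 topz [ 0.3414 -0.2875] scenez [ 0.3425 -0.2881]
b1h [0.417  0.128  0.0107] gap 0.0005 topz [0.4164 0.1281] scenez [0.4166 0.1265]
b1t [0.4856 0.104  0.0057] gap 0.0011 topz [0.4839 0.1042] scenez [0.4832 0.0995]
b2h [0.4962 0.0224 0.0153] gap 0.0006 topz [0.4964 0.0229] scenez [0.4994 0.0248]
b2t [ 0.4375 -0.0164  0.0051] gap 0.0012 topz [ 0.4357 -0.0156] scenez [ 0.4351 -0.0206]
circ [0.4024 0.2052 0.01  ]
seal [ 0.4343 -0.0979  0.008 ]
```

View pics/c7.png

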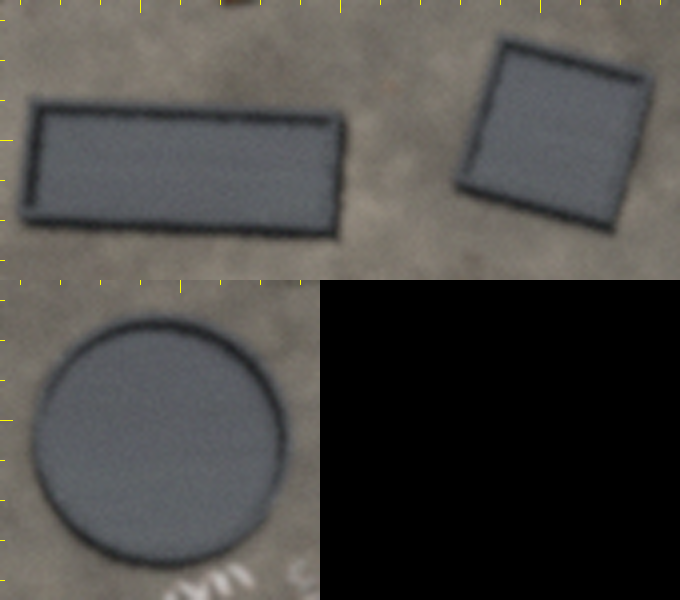

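The trays' rim corners in the top view are long (172.8,139.5), (251.2,143.3), (249.5,172.5), (170.5,170) and square (290.5,125), (327.8,134.5), (319,172), (280,161.8). The round pan's centre is (395,155.5).

Add to h.py:
```python
def go(xyz,phi):
    """shift and turn, in tool axes, to TCP xyz with the closing line at phi deg (mod 180)"""
    o=manip.get_obs(); Rt=R.from_quat(o['ee_rot']); M=Rt.as_matrix()
    best=None
    for f in (phi,phi+180):
        f=np.deg2rad(f); y=np.array([np.cos(f),np.sin(f),0]); z=np.array([0,0,-1.])
        G=R.from_matrix(np.c_[np.cross(y,z),y,z]); v=(Rt.inv()*G).as_rotvec()
        if best is None or np.linalg.norm(v)<np.linalg.norm(best): best=v
    d=M.T@(np.array(xyz)-o['position'])
    print('rot',best,'shift',d,'clk',round(o['clock'],2),'j7',o['joint_pos'][6],'n',np.ceil(max(np.linalg.norm(d)/.0625,np.linalg.norm(best)/.188)))
```

Run:
```python
from h import *
T={'long':([(172.8,139.5),(251.2,143.3),(249.5,172.5),(170.5,170)],[(261.4,136.4),(308.2,156.4),(292,168.4),(244.4,147)]),
'sq':([(290.5,125),(327.8,134.5),(319,172),(280,161.8)],[(346,159),None,(343,188),(319,171.6)]),
'pan':([(395,155.5)],[(417.7,208)])}
for k,(a,b) in T.items():
    W=[]
    for t,s in zip(a,b):
        r=ray('top',t); W.append(atz(r,.031))
        if s: p,e=tri([r,ray('scene',s)]); print(k,p,round(e,4),'top@31',W[-1][:2])
    W=np.array(W); print(k,'centre',W.mean(0)); 
    if len(W)>1: d=W-np.roll(W,-1,0); print('edges',np.linalg.norm(d,axis=1),np.degrees(np.arctan2(d[:,1],d[:,0])))
go([.354,.2955,.10],63)
```

```text
long [0.6248 0.4057 0.0227] 0.0008 top@31 [0.6214 0.4033]
long [0.6409 0.2049 0.0264] 0.0004 top@31 [0.6391 0.2043]
long [0.5651 0.1959 0.0258] 0.0014 top@31 [0.5625 0.1957]
long [0.5453 0.3942 0.0235] 0.0023 top@31 [0.5415 0.3928]
long centre [0.5911 0.299  0.031 ]
edges [0.1997 0.077  0.1981 0.0806] [  95.0621    6.4127  -83.9155 -172.5166]
sq [0.7047 0.1122 0.027 ] 0.0018 top@31 [0.7017 0.1129]
sq [0.5891 0.0224 0.0317] 0.0018 top@31 [0.5879 0.0235]
sq [0.6023 0.1237 0.0297] 0.0014 top@31 [0.6007 0.1244]
sq centre [0.645  0.0689 0.031 ]
edges [0.0988 0.1019 0.1017 0.1016] [ 82.8915  -4.8721 -97.2426 173.504 ]
pan [ 0.6621 -0.1637  0.0234] 0.0027 top@31 [ 0.6575 -0.1608]
pan centre [ 0.6575 -0.1608  0.031 ]
rot [-0.0013  0.      0.0075] shift [-0.1844 -0.2019  0.1308] clk 0.1 j7 -0.08848165705625873 n 5.0
```

>>> advance([
  {"trans": [-0.05, -0.06, 0.03], "jaw": 1},
  {"trans": [-0.09, -0.1, 0.06], "jaw": 1},
  {"trans": [-0.13, -0.145, 0.08], "jaw": 1},
  {"trans": [-0.16, -0.18, 0.1], "jaw": 1},
  {"trans": [-0.184, -0.202, 0.13], "jaw": 1},
  {"trans": [-0.184, -0.202, 0.175], "jaw": 1},
  {"trans": [-0.184, -0.202, 0.21], "jaw": 1},
  {"trans": [-0.184, -0.202, 0.228], "jaw": 1},
  {"trans": [-0.184, -0.202, 0.229], "jaw": 1},
  {"trans": [-0.184, -0.202, 0.229], "jaw": 1},
], force=40)

```text
clock: 1.35
position: [0.3541, 0.2963, 0.0029]
ee_rot: [0.23, 0.973, 0.0, 0.0]
ft_force: [0.4, -0.0, 0.1]
grip_width: 0.998
grasp_force: 0.0
```

Run:
```python
from h import *
go([.354,.2955,.001],63)
cv2.imwrite('pics/w1.png',manip.camera('wrist'))
```

```text
rot [0.0007 0.0002 0.0075] shift [-0.0003 -0.0008  0.0019] clk 1.35 j7 0.32920543569393335 n 1.0
```

View pics/w1.png

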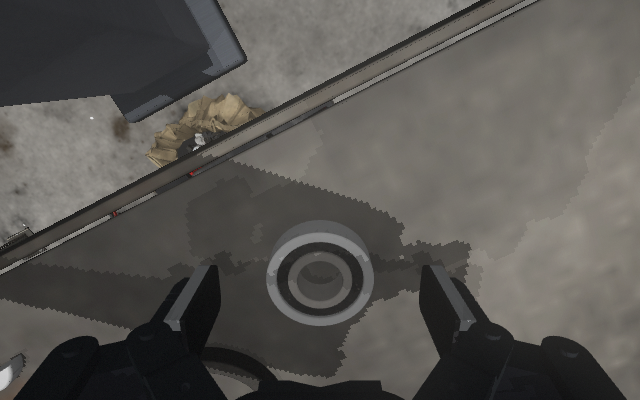

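The bearing's top face is centred at (320,280), midway between the pads at about 205 and 435. I'll check its position along the pads.

Add to h.py:
```python
def wT():
    o=manip.get_obs(); T=np.eye(4); T[:3,:3]=R.from_quat(o['ee_rot']).as_matrix(); T[:3,3]=o['position']
    return T@manip.calibration('wrist')['tool_from_camera']
```

Run:
```python
from h import *
print(atz(ray('wrist',(320,280),wT()),.014)-manip.get_obs()['position'])
```

```text
[-0.0002 -0.0018  0.0108]
```

>>> advance([
  {"trans": [0, 0, 0.002], "jaw": 1},
  {"trans": [0, 0, 0.002], "jaw": 0},
  {"trans": [0, 0, 0.002], "jaw": 0},
  {"trans": [0, 0, 0.002], "jaw": 0},
  {"trans": [0, 0, 0.002], "jaw": 0},
  {"trans": [0, 0, 0.002], "jaw": 0},
], force=50)

```text
clock: 2.15
position: [0.3539, 0.2962, 0.0009]
ee_rot: [0.23, 0.973, 0.0, 0.0]
ft_force: [-2.3, -1.9, 8.2]
grip_width: 0.518
grasp_force: 49.9
```

>>> advance([
  {"trans": [0, 0, -0.05], "jaw": 0},
  {"trans": [0, 0, -0.1], "jaw": 0},
])

```text
clock: 2.4
position: [0.3533, 0.2955, 0.1012]
ee_rot: [0.23, 0.973, -0.001, -0.0]
ft_force: [1.1, 0.5, -1.1]
grip_width: 0.516
grasp_force: 52.4
```

Run:
```python
from h import *
go([.699,-.162,.10],90)
go([.699,-.162,.011],90)
```

```text
rot [-0.0014 -0.0007 -0.4638] shift [-0.5138 -0.2545  0.0014] clk 2.4 j7 0.3176546300657968 n 10.0
rot [-0.0014 -0.0007 -0.4638] shift [-0.5138 -0.2544  0.0904] clk 2.4 j7 0.3176546300657968 n 10.0
```

>>> advance([
  {"turn_vec": [0, 0, -0.04], "trans": [-0.05, -0.025, 0], "jaw": 0},
  {"turn_vec": [0, 0, -0.09], "trans": [-0.1, -0.05, 0], "jaw": 0},
  {"turn_vec": [0, 0, -0.14], "trans": [-0.15, -0.075, 0], "jaw": 0},
  {"turn_vec": [0, 0, -0.18], "trans": [-0.2, -0.1, 0], "jaw": 0},
  {"turn_vec": [0, 0, -0.23], "trans": [-0.25, -0.125, 0], "jaw": 0},
  {"turn_vec": [0, 0, -0.28], "trans": [-0.3, -0.15, 0], "jaw": 0},
  {"turn_vec": [0, 0, -0.33], "trans": [-0.35, -0.175, 0], "jaw": 0},
  {"turn_vec": [0, 0, -0.38], "trans": [-0.4, -0.2, 0], "jaw": 0},
  {"turn_vec": [0, 0, -0.42], "trans": [-0.45, -0.225, 0], "jaw": 0},
  {"turn_vec": [0, 0, -0.464], "trans": [-0.49, -0.245, 0], "jaw": 0},
  {"turn_vec": [0, 0, -0.464], "trans": [-0.514, -0.254, 0], "jaw": 0},
  {"turn_vec": [0, 0, -0.464], "trans": [-0.514, -0.254, 0], "jaw": 0},
  {"turn_vec": [0, 0, -0.464], "trans": [-0.514, -0.254, 0], "jaw": 0},
])

```text
clock: 4.03
position: [0.6994, -0.1601, 0.0998]
ee_rot: [-0.0, 1.0, 0.0, -0.0]
ft_force: [-0.4, 0.1, -2.8]
grip_width: 0.515
grasp_force: 52.4
```

Run:
```python
from h import *
go([.699,-.162,.011],90)
cv2.imwrite('pics/w2.png',manip.camera('wrist'))
```

```text
rot [ 0.0008 -0.001   0.0008] shift [ 0.0004 -0.0019  0.0888] clk 4.03 j7 1.868224681751197 n 2.0
```

View pics/w2.png

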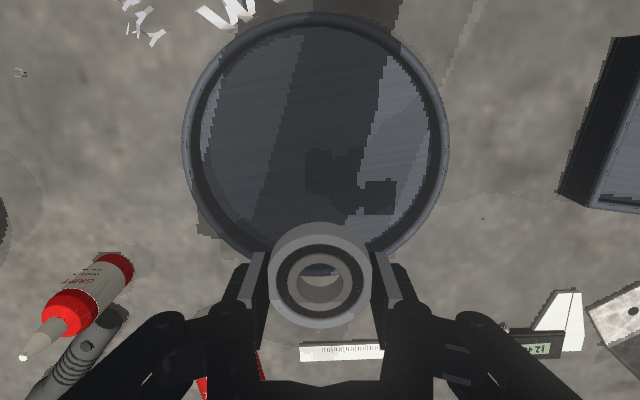

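The pan rim spans cols 182–449 with its top at row 12, so I'll check the pan centre from this view.

Run:
```python
from h import *
T=wT()
for p in ((182,140),(449,140),(318,12)): print(atz(ray('wrist',p,T),.029))
```

```text
[ 0.653  -0.2454  0.029 ]
[ 0.6531 -0.082   0.029 ]
[ 0.5828 -0.162   0.029 ]
```

>>> advance([
  {"trans": [-0.002, -0.003, 0.05], "jaw": 0},
  {"trans": [-0.002, -0.003, 0.08], "jaw": 0},
  {"trans": [-0.002, -0.003, 0.088], "jaw": 0},
  {"trans": [-0.002, -0.003, 0.088], "jaw": 0},
  {"trans": [-0.002, -0.003, 0.088], "jaw": 0.75},
  {"trans": [-0.002, -0.003, 0.088], "jaw": 0.75},
  {"trans": [-0.002, -0.003, 0.088], "jaw": 0.75},
  {"trans": [-0.002, -0.003, 0.04], "jaw": 0.75},
  {"trans": [-0.002, -0.003, 0], "jaw": 0.75},
])

```text
clock: 5.2
position: [0.702, -0.1642, 0.102]
ee_rot: [-0.0, 1.0, -0.0, 0.0]
ft_force: [1.0, -0.5, 0.7]
grip_width: 0.748
grasp_force: 0.0
```

Run:
```python
from h import *
go([.467,.003,.10],57); go([.44,.003,.20],57)
cv2.imwrite('pics/w3.png',manip.camera('wrist'))
```

```text
rot [0.     0.0005 0.5761] shift [0.235  0.1672 0.0018] clk 5.2 j7 1.872326303893112 n 5.0
rot [0.     0.0005 0.5761] shift [ 0.2619  0.1672 -0.0982] clk 5.2 j7 1.872326303893112 n 6.0
```

Run:
```python
from h import *
go([.4025,-.2007,.20],10)
```

```text
rot [0.0046 0.0079 1.3962] shift [ 0.3013 -0.0359 -0.0939] clk 5.25 j7 1.8719513128617158 n 8.0
```

View pics/w3.png

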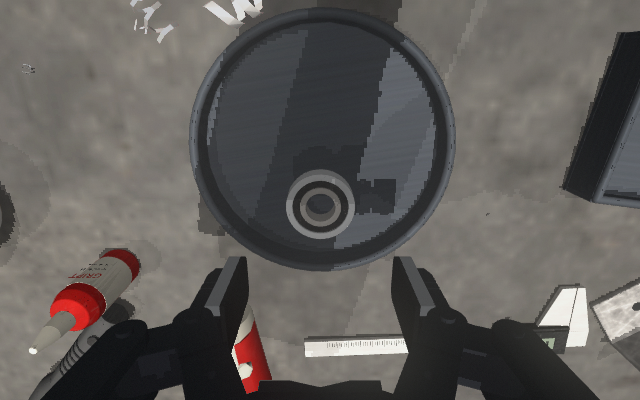

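The small bearing lies flat in the far half of the pan, at (320,203), with the pan rim at cols 190–456 and rows 8–272. Next I'll move over the large bearing.

>>> advance([
  {"turn_vec": [0, 0, 0.18], "trans": [0.03, 0, -0.05], "jaw": 1},
  {"turn_vec": [0, 0, 0.36], "trans": [0.08, -0.01, -0.094], "jaw": 1},
  {"turn_vec": [0, 0, 0.54], "trans": [0.14, -0.02, -0.094], "jaw": 1},
  {"turn_vec": [0, 0, 0.72], "trans": [0.19, -0.03, -0.094], "jaw": 1},
  {"turn_vec": [0, 0, 0.9], "trans": [0.24, -0.036, -0.094], "jaw": 1},
  {"turn_vec": [0, 0, 1.08], "trans": [0.28, -0.036, -0.094], "jaw": 1},
  {"turn_vec": [0, 0, 1.26], "trans": [0.301, -0.036, -0.094], "jaw": 1},
  {"turn_vec": [0, 0, 1.396], "trans": [0.301, -0.036, -0.094], "jaw": 1},
  {"turn_vec": [0, 0, 1.396], "trans": [0.301, -0.036, -0.094], "jaw": 1},
  {"turn_vec": [0, 0, 1.396], "trans": [0.301, -0.036, -0.094], "jaw": 1},
  {"turn_vec": [0, 0, 1.396], "trans": [0.301, -0.036, -0.094], "jaw": 1},
])

```text
clock: 6.62
position: [0.401, -0.2002, 0.1942]
ee_rot: [0.642, 0.767, -0.0, -0.0]
ft_force: [0.8, 0.3, -0.1]
grip_width: 0.998
grasp_force: 0.0
```

Run:
```python
from h import *
go([.4025,-.2007,-.002],10)
np.save('T4.npy',wT());a=manip.camera('wrist');cv2.imwrite('pics/w4.png',a)
```

```text
rot [-0.0002  0.0001  0.0023] shift [-0.0007  0.0014  0.1962] clk 6.62 j7 0.5062014123371562 n 4.0
```

View pics/w4.png

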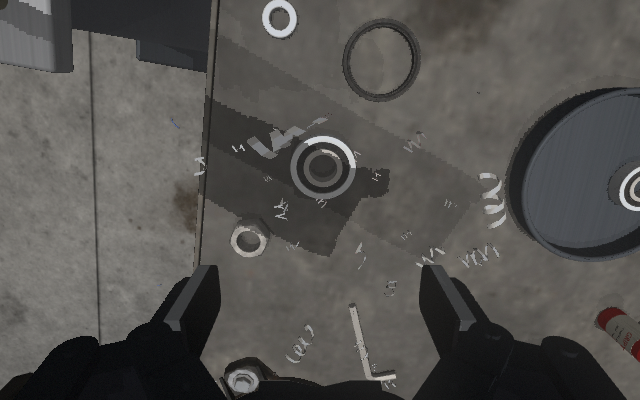

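This shows the large bearing's top at (323,166), the nut at (249,238), and the seal ring at (382,60). I'll compute their positions and enlarge the nut.

Run:
```python
from h import *
T=np.load('T4.npy')
for n,p,z,t in (('large',(323,166),.016,(399.2,258.6)),('nut',(249,238),.018,(433,288.4)),('seal',(382,60),.008,None)):
    r=ray('wrist',p,T); print(n,atz(r,z), tri([r,ray('top',t)]) if t else '')
crop('pics/w4.png',220,280,208,268,8,'pics/c8.png')
```

```text
large [ 0.4028 -0.2     0.016 ] (array([ 0.4027, -0.201 ,  0.0112]), np.float64(0.000447491409722517))
nut [ 0.3428 -0.2857  0.018 ] (array([ 0.3419, -0.289 ,  0.0117]), np.float64(4.1671413812877195e-05))
seal [ 0.4371 -0.0992  0.008 ]
```

View pics/c8.png

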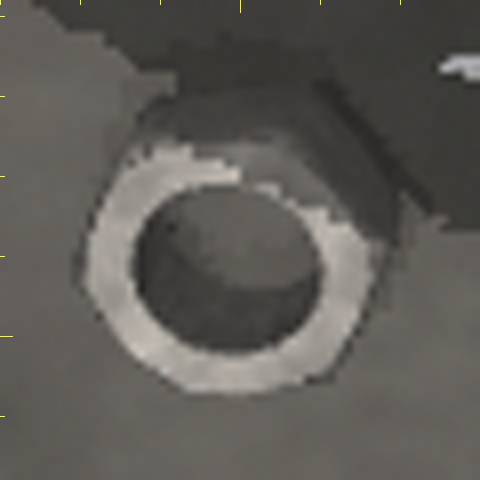

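>>> advance([
  {"trans": [0, 0.002, 0.06], "jaw": 1},
  {"trans": [0, 0.002, 0.12], "jaw": 1},
  {"trans": [0, 0.002, 0.17], "jaw": 1},
  {"trans": [0, 0.002, 0.192], "jaw": 1},
  {"trans": [0, 0.002, 0.196], "jaw": 1},
  {"trans": [0, 0.002, 0.196], "jaw": 1},
  {"trans": [0, 0.002, 0.196], "jaw": 0},
  {"trans": [0, 0.002, 0.196], "jaw": 0},
  {"trans": [0, 0.002, 0.196], "jaw": 0},
  {"trans": [0, 0.002, 0.196], "jaw": 0},
  {"trans": [0, 0.002, 0.15], "jaw": 0},
  {"trans": [0, 0.002, 0.1], "jaw": 0},
  {"trans": [0, 0.002, 0.09], "jaw": 0},
  {"trans": [0, 0.002, 0.09], "jaw": 0},
])

```text
clock: 8.43
position: [0.4032, -0.1996, 0.1047]
ee_rot: [0.642, 0.766, 0.001, 0.001]
ft_force: [0.5, 0.5, -1.2]
grip_width: 0.69
grasp_force: 56.1
```

Run:
```python
from h import *
go([.626,-.163,.10],90);go([.626,-.163,.008],90)
```

```text
rot [ 0.0018  0.0012 -1.3953] shift [-0.0029  0.2257  0.0051] clk 8.43 j7 0.5776490290751346 n 8.0
rot [ 0.0018  0.0012 -1.3953] shift [-0.0029  0.2255  0.0971] clk 8.43 j7 0.5776490290751346 n 8.0
```

The nut's corners in the crop, (190,390), (330,380), (85,270) and (375,240), put a flat normal at about φ = -11° (also 49° and 109°). Now I'll take the large bearing to the pan.

>>> advance([
  {"turn_vec": [0, 0, -0.17], "trans": [0, 0.03, 0], "jaw": 0},
  {"turn_vec": [0, 0, -0.34], "trans": [0, 0.06, 0], "jaw": 0},
  {"turn_vec": [0, 0, -0.52], "trans": [0, 0.09, 0], "jaw": 0},
  {"turn_vec": [0, 0, -0.7], "trans": [0, 0.12, 0], "jaw": 0},
  {"turn_vec": [0, 0, -0.87], "trans": [0, 0.15, 0], "jaw": 0},
  {"turn_vec": [0, 0, -1.05], "trans": [0, 0.18, 0], "jaw": 0},
  {"turn_vec": [0, 0, -1.22], "trans": [-0.003, 0.21, 0], "jaw": 0},
  {"turn_vec": [0, 0, -1.395], "trans": [-0.003, 0.225, 0], "jaw": 0},
  {"turn_vec": [0, 0, -1.395], "trans": [-0.003, 0.2255, 0], "jaw": 0},
  {"turn_vec": [0, 0, -1.395], "trans": [-0.003, 0.2255, 0.04], "jaw": 0},
  {"turn_vec": [0, 0, -1.395], "trans": [-0.003, 0.2255, 0.08], "jaw": 0},
  {"turn_vec": [0, 0, -1.395], "trans": [-0.003, 0.2255, 0.09], "jaw": 0},
  {"turn_vec": [0, 0, -1.395], "trans": [-0.003, 0.2255, 0.09], "jaw": 0},
])

```text
clock: 10.05
position: [0.6248, -0.1637, 0.0141]
ee_rot: [0.001, 1.0, 0.0, -0.001]
ft_force: [0.1, -0.3, -0.5]
grip_width: 0.688
grasp_force: 56.1
```

Run:
```python
from h import *
go([.626,-.163,.0085],90)
```

```text
rot [ 0.     -0.0012 -0.0029] shift [-0.0012  0.0007  0.0056] clk 10.05 j7 1.915557519860315 n 1.0
```

>>> advance([
  {"trans": [-0.001, 0, 0.005], "jaw": 0},
  {"trans": [-0.001, 0, 0.006], "jaw": 0},
  {"trans": [-0.001, 0, 0.006], "jaw": 0},
  {"trans": [-0.001, 0, 0.006], "jaw": 0.9},
  {"trans": [-0.001, 0, 0.006], "jaw": 0.9},
  {"trans": [-0.001, 0, 0.006], "jaw": 0.9},
  {"trans": [-0.001, 0, -0.03], "jaw": 0.9},
  {"trans": [-0.001, 0, -0.09], "jaw": 0.9},
  {"trans": [-0.001, 0, -0.16], "jaw": 0.9},
  {"trans": [-0.001, 0, -0.16], "jaw": 0.9},
  {"trans": [-0.001, 0, -0.16], "jaw": 0.9},
])

```text
clock: 11.42
position: [0.6265, -0.1634, 0.1744]
ee_rot: [0.0, 1.0, 0.0, 0.0]
ft_force: [0.4, -0.6, -0.2]
grip_width: 0.902
grasp_force: 0.0
```

Run:
```python
from h import *
go([.342,-.26,.18],49)
T=wT(); a=manip.camera('wrist'); cv2.imwrite('pics/w5.png',a)
np.save('T5.npy',T)
```

```text
rot [0.0005 0.0006 0.7148] shift [ 0.2844 -0.0968 -0.0059] clk 11.43 j7 1.8737046767229362 n 5.0
```

View pics/w5.png

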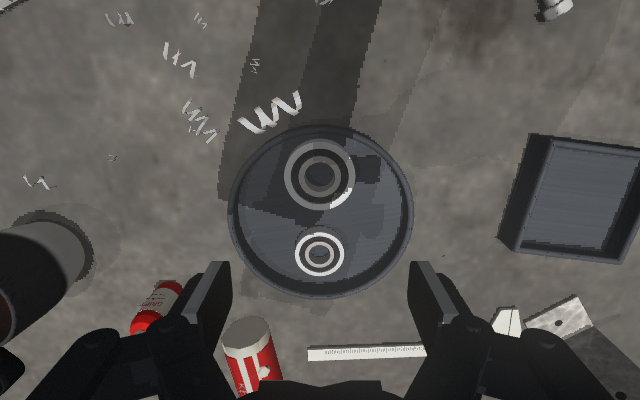

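Both bearings lie flat in the pan, large at (320,174) and small at (319,254), well inside the rim centred at (321,211). Now the nut.

>>> advance([
  {"turn_vec": [0, 0, 0.14], "trans": [0.05, -0.02, 0], "jaw": 0.8},
  {"turn_vec": [0, 0, 0.28], "trans": [0.1, -0.045, 0], "jaw": 0.8},
  {"turn_vec": [0, 0, 0.42], "trans": [0.15, -0.07, 0], "jaw": 0.8},
  {"turn_vec": [0, 0, 0.56], "trans": [0.2, -0.09, 0], "jaw": 0.8},
  {"turn_vec": [0, 0, 0.7], "trans": [0.25, -0.11, 0], "jaw": 0.8},
  {"turn_vec": [0, 0, 0.715], "trans": [0.2845, -0.124, 0.03], "jaw": 0.8},
  {"turn_vec": [0, 0, 0.715], "trans": [0.2845, -0.124, 0.08], "jaw": 0.8},
  {"turn_vec": [0, 0, 0.715], "trans": [0.2845, -0.124, 0.08], "jaw": 0.8},
  {"turn_vec": [0, 0, 0.715], "trans": [0.2845, -0.124, 0.08], "jaw": 0.8},
])

```text
clock: 12.6
position: [0.3422, -0.2873, 0.0949]
ee_rot: [0.35, 0.937, -0.0, -0.0]
ft_force: [0.6, 0.1, 0.2]
grip_width: 0.798
grasp_force: 0.0
```

Run:
```python
from h import *
go([.342,-.288,.002],49)
T=wT(); a=manip.camera('wrist'); cv2.imwrite('pics/w6.png',a)
# nut: project rough place, threshold top face in a window around it
c=manip.calibration('wrist'); p=np.linalg.inv(T)@[.342,-.288,.018,1]; u,v=c['cx']-c['fx']*p[0]/p[2],c['cy']+c['fy']*p[1]/p[2]; print('expect',u,v)
u,v=int(u),int(v); w=cv2.cvtColor(a,cv2.COLOR_BGR2GRAY)[v-60:v+60,u-60:u+60]
t,m=cv2.threshold(cv2.GaussianBlur(w,(3,3),0),0,255,cv2.THRESH_OTSU); 
n,l,s,ce=cv2.connectedComponentsWithStats(m); print(t,s[:6],ce[:6]+[u-60,v-60])
```

```text
rot [-0.0008 -0.0005  0.0004] shift [-0.0004 -0.0006  0.0929] clk 12.6 j7 1.5003248650000065 n 2.0
expect 321.4764577870065 206.10482081335647
73.0 [[    0     0   120   120 10723]
 [    0     0     9     8    42]
 [   87     0    33    49  1267]
 [   33    34    53    53  1149]
 [  109    54    11    16    87]
 [   93    70    27    50  1095]] [[310.0342 206.2637]
 [264.381  148.8095]
 [365.9092 165.9984]
 [319.893  205.8146]
 [374.954  205.931 ]
 [367.9059 244.1918]]
```

Run:
```python
from h import *
a=cv2.imread('pics/w6.png'); T=wT(); u,v=320,206
w=cv2.cvtColor(a,cv2.COLOR_BGR2GRAY)[v-45:v+45,u-45:u+45]
w=cv2.resize(w,None,fx=4,fy=4,interpolation=cv2.INTER_CUBIC)
m=((w>73)*255).astype(np.uint8); cs,_=cv2.findContours(m,0,1)
cs=[c for c in cs if cv2.pointPolygonTest(cv2.convexHull(c),(180,180),False)>0]; h=cv2.convexHull(max(cs,key=len))[:,0]/4+[u-45,v-45]
W=np.array([atz(ray('wrist',p,T),.018)[:2] for p in h]); 
for f in range(-30,150,5):
    s=W@[np.cos(np.radians(f)),np.sin(np.radians(f))]; print(f,round(np.ptp(s)*1e3,1),end=' | ')
print(W.mean(0),(W.max(0)+W.min(0))/2)
```

```text
-30 37.2 | -25 36.7 | -20 36.3 | -15 35.6 | -10 35.7 | -5 36.3 | 0 36.9 | 5 37.4 | 10 37.8 | 15 38.0 | 20 38.0 | 25 37.7 | 30 37.1 | 35 36.5 | 40 35.7 | 45 35.4 | 50 35.5 | 55 36.1 | 60 36.7 | 65 37.1 | 70 37.4 | 75 37.5 | 80 37.6 | 85 37.4 | 90 37.0 | 95 36.4 | 100 35.7 | 105 35.5 | 110 36.0 | 115 36.7 | 120 37.1 | 125 37.4 | 130 37.8 | 135 37.9 | 140 37.8 | 145 37.5 | [ 0.3458 -0.2907] [ 0.3432 -0.2895]
```

>>> advance([
  {"turn_vec": [0, 0, 0.035], "trans": [0, -0.001, 0.05], "jaw": 0.8},
  {"turn_vec": [0, 0, 0.035], "trans": [0, -0.001, 0.085], "jaw": 0.8},
  {"turn_vec": [0, 0, 0.035], "trans": [0, -0.001, 0.093], "jaw": 0.8},
  {"turn_vec": [0, 0, 0.035], "trans": [0, -0.001, 0.093], "jaw": 0.8},
  {"turn_vec": [0, 0, 0.035], "trans": [0, -0.001, 0.093], "jaw": 0},
  {"turn_vec": [0, 0, 0.035], "trans": [0, -0.001, 0.093], "jaw": 0},
  {"turn_vec": [0, 0, 0.035], "trans": [0, -0.001, 0.093], "jaw": 0},
  {"turn_vec": [0, 0, 0.035], "trans": [0, -0.001, 0.093], "jaw": 0},
  {"turn_vec": [0, 0, 0.035], "trans": [0, -0.001, 0.05], "jaw": 0},
  {"turn_vec": [0, 0, 0.035], "trans": [0, -0.001, 0], "jaw": 0},
  {"turn_vec": [0, 0, 0.035], "trans": [0, -0.001, 0], "jaw": 0},
])

```text
clock: 14.02
position: [0.3433, -0.2892, 0.0979]
ee_rot: [0.367, 0.93, 0.0, 0.004]
ft_force: [0.1, 0.7, -1.9]
grip_width: 0.399
grasp_force: 51.8
```

Run:
```python
from h import *
go([.647,.069,.10],84);go([.647,.069,.012],84)
```

```text
rot [ 0.0013  0.0072 -0.6463] shift [ 0.0224  0.4691 -0.0006] clk 14.03 j7 1.4704381292132334 n 8.0
rot [ 0.0013  0.0072 -0.6463] shift [0.023  0.4688 0.0874] clk 14.03 j7 1.4704381292132334 n 8.0
```

>>> advance([
  {"turn_vec": [0, 0, -0.07], "trans": [0.003, 0.05, 0], "jaw": 0},
  {"turn_vec": [0, 0, -0.14], "trans": [0.006, 0.1, 0], "jaw": 0},
  {"turn_vec": [0, 0, -0.21], "trans": [0.009, 0.15, 0], "jaw": 0},
  {"turn_vec": [0, 0, -0.28], "trans": [0.012, 0.2, 0], "jaw": 0},
  {"turn_vec": [0, 0, -0.35], "trans": [0.014, 0.25, 0], "jaw": 0},
  {"turn_vec": [0, 0, -0.42], "trans": [0.016, 0.3, 0], "jaw": 0},
  {"turn_vec": [0, 0, -0.49], "trans": [0.018, 0.35, 0], "jaw": 0},
  {"turn_vec": [0, 0, -0.56], "trans": [0.02, 0.4, 0], "jaw": 0},
  {"turn_vec": [0, 0, -0.64], "trans": [0.022, 0.45, 0], "jaw": 0},
  {"turn_vec": [0, 0, -0.646], "trans": [0.023, 0.469, 0], "jaw": 0},
  {"turn_vec": [0, 0, -0.646], "trans": [0.023, 0.469, 0], "jaw": 0},
  {"turn_vec": [0, 0, -0.646], "trans": [0.023, 0.469, 0.05], "jaw": 0},
  {"turn_vec": [0, 0, -0.646], "trans": [0.023, 0.469, 0.08], "jaw": 0},
  {"turn_vec": [0, 0, -0.646], "trans": [0.023, 0.469, 0.08], "jaw": 0},
])

```text
clock: 15.78
position: [0.6425, 0.0688, 0.0124]
ee_rot: [0.053, 0.999, -0.001, -0.002]
ft_force: [0.9, 0.6, -0.4]
grip_width: 0.399
grasp_force: 55.9
```

Run:
```python
from h import *
go([.647,.069,.012],84)
```

```text
rot [-0.0016 -0.0031 -0.0018] shift [-0.0044  0.0007  0.0004] clk 15.78 j7 1.4202091899225264 n 1.0
```

>>> advance([
  {"trans": [-0.003, 0, 0.001], "jaw": 0},
  {"trans": [-0.003, 0, 0.001], "jaw": 0},
  {"trans": [-0.003, 0, 0.001], "jaw": 0.65},
  {"trans": [-0.003, 0, 0.001], "jaw": 0.65},
  {"trans": [-0.003, 0, 0.001], "jaw": 0.65},
  {"trans": [-0.003, 0, -0.05], "jaw": 0.65},
  {"trans": [0.02, 0, -0.1], "jaw": 0.65},
  {"trans": [0.07, -0.005, -0.13], "jaw": 0.65},
  {"trans": [0.12, -0.01, -0.16], "jaw": 0.65},
  {"trans": [0.17, -0.01, -0.18], "jaw": 0.5},
  {"trans": [0.21, -0.01, -0.188], "jaw": 0.5},
  {"trans": [0.212, -0.01, -0.188], "jaw": 0.5},
  {"trans": [0.212, -0.01, -0.188], "jaw": 0.5},
  {"trans": [0.212, -0.01, -0.188], "jaw": 0.5},
])

```text
clock: 17.52
position: [0.433, 0.0826, 0.202]
ee_rot: [0.053, 0.999, -0.0, -0.0]
ft_force: [-0.1, -0.0, 0.5]
grip_width: 0.494
grasp_force: 0.0
```

Run:
```python
from h import *
T=wT(); o=manip.get_obs(); print(o['position']); a=manip.camera('wrist'); cv2.imwrite('pics/w7.png',a); np.save('T7.npy',T)
c=manip.calibration('wrist'); g=cv2.cvtColor(a,cv2.COLOR_BGR2GRAY)
for mid in ((.4513,.116,.008),(.467,.003,.008)):
    p=np.linalg.inv(T)@[*mid,1]; u,v=int(c['cx']-c['fx']*p[0]/p[2]),int(c['cy']+c['fy']*p[1]/p[2])
    x0,y0=max(u-60,0),max(v-60,0); w=g[y0:v+60,x0:u+60]; t,m=cv2.threshold(w,110,255,0)
    n,l,s,ce=cv2.connectedComponentsWithStats(m)
    print('expect',u,v)
    for i in range(1,n):
        if s[i,4]<150: continue
        ys,xs=np.where(l==i); W=np.array([atz(ray('wrist',(x+x0,y+y0),T),.010)[:2] for x,y in zip(xs,ys)])
        _,_,V=np.linalg.svd(W-W.mean(0),full_matrices=False); q=W@V[0]; r=W@V[1]
        print(s[i],'mid',V[0]*(q.max()+q.min())/2+V[1]*np.median(r),'len',np.ptp(q),'wid',np.ptp(r),'dir',np.degrees(np.arctan2(V[0,1],V[0,0])))
```

```text
[0.433  0.0826 0.202 ]
expect 356 178
[ 21   0  36  36 481] mid [0.4046 0.0969] len 0.04320096750822239 wid 0.020916884185489953 dir 38.42799811666818Traceback (most recent call last):
  File "<stdin>", line 11, in <module>
  File "h.py", line 6, in ray
    c=manip.calibration(n); T=c['world_from_camera'] if T is None else T
ValueError: time passes only in moves, steps and waits
```

```bash
sed -i 's/manip.calibration(n)/cal(n)/' h.py
```

Add to h.py:
```python
import functools
cal=functools.lru_cache(None)(manip.calibration)
```

Create bolts.py:
```python
from h import *
def find(f,T,mids,thr=25,z=.010):
    a=cv2.imread(f); c=cal('wrist'); g=cv2.cvtColor(a,cv2.COLOR_BGR2GRAY)
    d=g.astype(int)-cv2.medianBlur(g,61)
    for mid in mids:
        p=np.linalg.inv(T)@[*mid,1]; u,v=int(c['cx']-c['fx']*p[0]/p[2]),int(c['cy']+c['fy']*p[1]/p[2])
        x0,y0=max(u-60,0),max(v-60,0); m=(d[y0:v+60,x0:u+60]>thr).astype(np.uint8)
        n,l,s,ce=cv2.connectedComponentsWithStats(cv2.morphologyEx(m,cv2.MORPH_CLOSE,np.ones((3,3))))
        print('expect',u,v)
        for i in range(1,n):
            if s[i,4]<150: continue
            ys,xs=np.where(l==i); W=np.array([atz(ray('wrist',(x+x0,y+y0),T),z)[:2] for x,y in zip(xs,ys)])
            _,_,V=np.linalg.svd(W-W.mean(0),full_matrices=False); q=W@V[0]; r=W@V[1]
            print(s[i]+[x0,y0,0,0,0],'mid',V[0]*(q.max()+q.min())/2+V[1]*np.median(r),'len',np.ptp(q),'wid',np.ptp(r),'dir',np.degrees(np.arctan2(V[0,1],V[0,0])))
```

Run:
```python
from bolts import *
find('pics/w7.png',np.load('T7.npy'),((.4513,.116,.008),(.467,.003,.008)))
```

```text
expect 356 178
[355 143  20  13 150] mid [0.4207 0.1254] len 0.018606018101679833 wid 0.011262403288458955 dir 77.35630505664784
[343 177  18  35 283] mid [0.4669 0.1087] len 0.03755288214854163 wid 0.01057933301024408 dir -18.957406441651106
expect 247 204
[219 177  32  40 216] mid [ 0.4576 -0.0068] len 0.04816964600594892 wid 0.009117714654834325 dir 25.827014566862058
[259 221  18  16 168] mid [0.4949 0.0197] len 0.019837490304145444 wid 0.013595267669945954 dir -56.89312314238303
```

Run:
```python
from h import *
go([.4439,.118,.003],70.5)
```

```text
rot [-0.0007 -0.0005  0.2349] shift [-0.0073  0.0365  0.1989] clk 17.57 j7 1.15522445745405 n 4.0
```

>>> advance([
  {"turn_vec": [0, 0, 0.12], "trans": [-0.007, 0.018, 0.05], "jaw": 0.5},
  {"turn_vec": [0, 0, 0.235], "trans": [-0.007, 0.0365, 0.1], "jaw": 0.5},
  {"turn_vec": [0, 0, 0.235], "trans": [-0.007, 0.0365, 0.15], "jaw": 0.5},
  {"turn_vec": [0, 0, 0.235], "trans": [-0.007, 0.0365, 0.185], "jaw": 0.5},
  {"turn_vec": [0, 0, 0.235], "trans": [-0.007, 0.0365, 0.198], "jaw": 0.5},
  {"turn_vec": [0, 0, 0.235], "trans": [-0.007, 0.0365, 0.198], "jaw": 0.5},
  {"turn_vec": [0, 0, 0.235], "trans": [-0.007, 0.0365, 0.198], "jaw": 0},
  {"turn_vec": [0, 0, 0.235], "trans": [-0.007, 0.0365, 0.198], "jaw": 0},
  {"turn_vec": [0, 0, 0.235], "trans": [-0.007, 0.0365, 0.198], "jaw": 0},
  {"turn_vec": [0, 0, 0.235], "trans": [-0.007, 0.0365, 0.198], "jaw": 0},
  {"turn_vec": [0, 0, 0.235], "trans": [-0.007, 0.0365, 0.198], "jaw": 0},
], force=40)

```text
clock: 18.95
position: [0.4443, 0.1189, 0.0055]
ee_rot: [0.169, 0.986, 0.001, 0.001]
ft_force: [-0.8, -0.3, 7.9]
grip_width: 0.113
grasp_force: 39.3
```

Run:
```python
from h import *
print(manip.get_obs()['position'])
```

```text
[0.4443 0.1189 0.0055]
```

>>> advance([
  {"trans": [0, 0, -0.05], "jaw": 0},
  {"trans": [0, 0, -0.095], "jaw": 0},
  {"trans": [0, 0, -0.095], "jaw": 0},
  {"trans": [0, 0, -0.095], "jaw": 0},
])

```text
clock: 19.45
position: [0.4429, 0.1184, 0.099]
ee_rot: [0.169, 0.986, 0.0, -0.0]
ft_force: [0.2, 0.4, -1.6]
grip_width: 0.117
grasp_force: 39.4
```

Run:
```python
from h import *
go([.5867,.354,.10],5.5)
go([.5867,.354,.014],5.5)
T=wT();cv2.imwrite('pics/w8.png',manip.camera('wrist'))
```

```text
rot [ 0.0001 -0.0003  1.1351] shift [-0.0571  0.2701 -0.0009] clk 19.45 j7 0.895396056174694 n 7.0
rot [ 0.0001 -0.0003  1.1351] shift [-0.0571  0.2701  0.0851] clk 19.45 j7 0.895396056174694 n 7.0
```

>>> advance([
  {"turn_vec": [0, 0, 0.17], "trans": [-0.008, 0.04, 0], "jaw": 0},
  {"turn_vec": [0, 0, 0.34], "trans": [-0.016, 0.08, 0], "jaw": 0},
  {"turn_vec": [0, 0, 0.51], "trans": [-0.025, 0.12, 0], "jaw": 0},
  {"turn_vec": [0, 0, 0.68], "trans": [-0.033, 0.16, 0], "jaw": 0},
  {"turn_vec": [0, 0, 0.85], "trans": [-0.042, 0.2, 0], "jaw": 0},
  {"turn_vec": [0, 0, 1.0], "trans": [-0.05, 0.24, 0], "jaw": 0},
  {"turn_vec": [0, 0, 1.135], "trans": [-0.057, 0.27, 0], "jaw": 0},
  {"turn_vec": [0, 0, 1.135], "trans": [-0.057, 0.27, 0], "jaw": 0},
  {"turn_vec": [0, 0, 1.135], "trans": [-0.057, 0.27, 0], "jaw": 0},
  {"turn_vec": [0, 0, 1.135], "trans": [-0.057, 0.27, 0.03], "jaw": 0},
  {"turn_vec": [0, 0, 1.135], "trans": [-0.057, 0.27, 0.03], "jaw": 0},
])

```text
clock: 20.88
position: [0.5852, 0.3519, 0.0669]
ee_rot: [0.672, 0.74, -0.002, -0.001]
ft_force: [-0.4, 0.1, -1.0]
grip_width: 0.117
grasp_force: 39.4
```

Run:
```python
from h import *
go([.5867,.354,.0145],5.5)
cv2.imwrite('pics/w9.png',manip.camera('wrist')); np.save('T9.npy',wT())
```

```text
rot [-0.0044  0.0025 -0.0003] shift [0.0021 0.0019 0.0524] clk 20.88 j7 -0.380939935380438 n 1.0
```

View pics/w9.png

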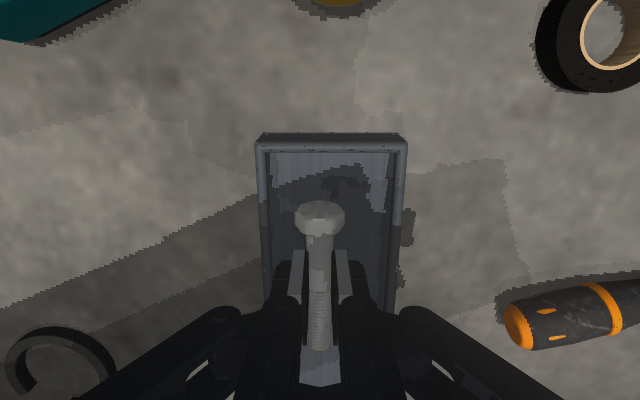

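The bolt is held at col 320 and the tray rim spans cols 256–407, centre about 331, so the tray's axis lies a few mm to the right.

Run:
```python
from h import *
T=np.load('T9.npy'); P=[atz(ray('wrist',p,T),.029)[:2] for p in ((256,148),(407,148),(265,290),(395,290),(331,134))]
print(P,(P[0]+P[1])/2,(P[2]+P[3])/2)
a=np.radians(95.5);y=np.array([np.cos(a),np.sin(a)]);print('centre from far end',P[4]-.1*y)
```

```text
[array([0.5473, 0.3946]), array([0.6263, 0.4021]), array([0.5557, 0.3076]), array([0.6344, 0.3151]), array([0.5858, 0.4057])] [0.5868 0.3984] [0.5951 0.3114]
centre from far end [0.5954 0.3061]
```

>>> advance([
  {"trans": [0.001, 0.0055, 0.03], "jaw": 0},
  {"trans": [0.001, 0.0055, 0.05], "jaw": 0},
  {"trans": [0.001, 0.0055, 0.053], "jaw": 0},
  {"trans": [0.001, 0.0055, 0.053], "jaw": 0},
  {"trans": [0.001, 0.0055, 0.053], "jaw": 0},
])

```text
clock: 21.55
position: [0.5929, 0.3559, 0.0176]
ee_rot: [0.672, 0.74, 0.001, 0.0]
ft_force: [0.7, -0.1, -0.3]
grip_width: 0.115
grasp_force: 39.4
```

Run:
```python
from h import *
print(manip.get_obs()['position'],manip.get_obs()['ft_force'])
```

```text
[0.5929 0.3559 0.0176] [ 0.7211 -0.0748 -0.266 ]
```

>>> advance([
  {"trans": [0, -0.002, 0.003], "jaw": 0},
  {"trans": [0, -0.002, 0.0035], "jaw": 0},
  {"trans": [0, -0.002, 0.0035], "jaw": 0},
  {"trans": [0, -0.002, 0.0035], "jaw": 0.33},
  {"trans": [0, -0.002, 0.0035], "jaw": 0.33},
  {"trans": [0, -0.002, -0.02], "jaw": 0.33},
  {"trans": [0, -0.002, -0.07], "jaw": 0.33},
  {"trans": [0, -0.002, -0.12], "jaw": 0.33},
  {"trans": [0, -0.002, -0.12], "jaw": 0.33},
])

```text
clock: 22.68
position: [0.5925, 0.3564, 0.1412]
ee_rot: [0.672, 0.74, 0.004, 0.001]
ft_force: [0.9, -0.3, -1.1]
grip_width: 0.333
grasp_force: 0.0
```

Run:
```python
from bolts import *
go([.4746,.0065,.12],-55.5); go([.4746,.0065,.12],124.5)
T=wT(); cv2.imwrite('pics/w10.png',manip.camera('wrist')); find('pics/w10.png',T,((.591,.349,.017),),z=.019)
```

```text
rot [ 0.0039 -0.0071  1.0645] shift [-0.3371 -0.151   0.0189] clk 22.68 j7 -0.39314814713745105 n 6.0
rot [ 0.0039 -0.0071  1.0645] shift [-0.3371 -0.151   0.0189] clk 22.68 j7 -0.39314814713745105 n 6.0
expect 317 192
[ 304  151   27   87 1204] mid [0.5906 0.3465] len 0.07285933167582176 wid 0.020100844517090155 dir 96.43332978817834
[367 213  10  19 162] mid [0.6379 0.328 ] len 0.016632712894139867 wid 0.008266149466986672 dir -77.85741692889064
```

>>> advance([
  {"turn_vec": [0, 0, 0.17], "trans": [-0.055, -0.025, 0], "jaw": 0.5},
  {"turn_vec": [0, 0, 0.34], "trans": [-0.11, -0.05, 0], "jaw": 0.5},
  {"turn_vec": [0, 0, 0.51], "trans": [-0.165, -0.075, 0], "jaw": 0.5},
  {"turn_vec": [0, 0, 0.68], "trans": [-0.22, -0.1, 0], "jaw": 0.5},
  {"turn_vec": [0, 0, 0.85], "trans": [-0.275, -0.125, 0], "jaw": 0.5},
  {"turn_vec": [0, 0, 1.02], "trans": [-0.32, -0.145, 0], "jaw": 0.5},
  {"turn_vec": [0, 0, 1.065], "trans": [-0.337, -0.151, 0], "jaw": 0.5},
  {"turn_vec": [0, 0, 1.065], "trans": [-0.337, -0.151, 0], "jaw": 0.5},
  {"turn_vec": [0, 0, 1.065], "trans": [-0.337, -0.151, 0], "jaw": 0.5},
])

```text
clock: 23.85
position: [0.4726, 0.007, 0.136]
ee_rot: [0.955, 0.298, -0.0, 0.0]
ft_force: [0.8, 0.5, 1.2]
grip_width: 0.502
grasp_force: 0.0
```

Run:
```python
from bolts import *
go([.4746,.0065,.0035],-55.5)
T=wT(); cv2.imwrite('pics/w11.png',manip.camera('wrist')); find('pics/w11.png',T,((.468,.002,.008),))
```

```text
rot [-0.      0.0004  0.0033] shift [0.0014 0.0015 0.1325] clk 23.85 j7 -1.0250845699372961 n 3.0
expect 320 188
[314 152  20  82 856] mid [ 0.465  -0.0001] len 0.06990008844153567 wid 0.013331872663146449 dir -149.08111765862506
[264 206  16  31 247] mid [0.4209 0.0218] len 0.02904620964009591 wid 0.011127383224542986 dir -164.66395570500802
```

>>> advance([
  {"turn_vec": [0, 0, 0.02], "trans": [0, 0.0015, 0.05], "jaw": 0.5},
  {"turn_vec": [0, 0, 0.02], "trans": [0, 0.0015, 0.1], "jaw": 0.5},
  {"turn_vec": [0, 0, 0.02], "trans": [0, 0.0015, 0.125], "jaw": 0.5},
  {"turn_vec": [0, 0, 0.02], "trans": [0, 0.0015, 0.131], "jaw": 0.5},
  {"turn_vec": [0, 0, 0.02], "trans": [0, 0.0015, 0.132], "jaw": 0.5},
  {"turn_vec": [0, 0, 0.02], "trans": [0, 0.0015, 0.132], "jaw": 0},
  {"turn_vec": [0, 0, 0.02], "trans": [0, 0.0015, 0.132], "jaw": 0},
  {"turn_vec": [0, 0, 0.02], "trans": [0, 0.0015, 0.132], "jaw": 0},
  {"turn_vec": [0, 0, 0.02], "trans": [0, 0.0015, 0.132], "jaw": 0},
])

```text
clock: 25.02
position: [0.4739, 0.0045, 0.0052]
ee_rot: [0.958, 0.287, 0.001, -0.0]
ft_force: [-0.8, 0.2, 7.5]
grip_width: 0.117
grasp_force: 39.4
```

>>> advance([
  {"trans": [0, 0, -0.05], "jaw": 0},
  {"trans": [0, 0, -0.095], "jaw": 0},
  {"trans": [0, 0, -0.095], "jaw": 0},
  {"trans": [0, 0, -0.095], "jaw": 0},
])

```text
clock: 25.52
position: [0.4728, 0.0044, 0.0989]
ee_rot: [0.958, 0.287, -0.0, -0.0]
ft_force: [-0.3, 0.5, -2.3]
grip_width: 0.119
grasp_force: 39.4
```

Run:
```python
from bolts import *
go([.600,.248,.10],5.5)
go([.600,.264,.10],5.5)
```

```text
rot [-0.0005 -0.0005 -1.0847] shift [ 0.2402 -0.1336 -0.001 ] clk 25.52 j7 -0.9972168069412672 n 6.0
rot [-0.0005 -0.0005 -1.0847] shift [ 0.249 -0.147 -0.001] clk 25.52 j7 -0.9972168069412672 n 6.0
```

>>> advance([
  {"turn_vec": [0, 0, -0.17], "trans": [0.045, -0.025, 0], "jaw": 0},
  {"turn_vec": [0, 0, -0.34], "trans": [0.09, -0.05, 0], "jaw": 0},
  {"turn_vec": [0, 0, -0.51], "trans": [0.13, -0.075, 0], "jaw": 0},
  {"turn_vec": [0, 0, -0.68], "trans": [0.18, -0.1, 0], "jaw": 0},
  {"turn_vec": [0, 0, -0.85], "trans": [0.22, -0.13, 0], "jaw": 0},
  {"turn_vec": [0, 0, -1.0], "trans": [0.249, -0.147, 0], "jaw": 0},
  {"turn_vec": [0, 0, -1.085], "trans": [0.249, -0.147, 0], "jaw": 0},
  {"turn_vec": [0, 0, -1.085], "trans": [0.249, -0.147, 0], "jaw": 0},
  {"turn_vec": [0, 0, -1.085], "trans": [0.249, -0.147, 0.03], "jaw": 0},
  {"turn_vec": [0, 0, -1.085], "trans": [0.249, -0.147, 0.05], "jaw": 0},
  {"turn_vec": [0, 0, -1.085], "trans": [0.249, -0.147, 0.05], "jaw": 0},
  {"turn_vec": [0, 0, -1.085], "trans": [0.249, -0.147, 0.05], "jaw": 0},
])

```text
clock: 27.02
position: [0.6008, 0.2638, 0.05]
ee_rot: [0.673, 0.74, 0.0, 0.0]
ft_force: [0.3, -0.2, -0.6]
grip_width: 0.116
grasp_force: 39.4
```

Run:
```python
from h import *
go([.5992,.263,.0145],5.5)
```

```text
rot [ 0.0007 -0.0002 -0.0007] shift [-0.0006 -0.0017  0.0355] clk 27.02 j7 -0.23076703192526057 n 1.0
```

>>> advance([
  {"trans": [-0.001, -0.002, 0.02], "jaw": 0},
  {"trans": [-0.001, -0.002, 0.034], "jaw": 0},
  {"trans": [-0.001, -0.002, 0.036], "jaw": 0},
  {"trans": [-0.001, -0.002, 0.036], "jaw": 0},
  {"trans": [-0.001, -0.002, 0.036], "jaw": 0},
  {"trans": [-0.001, -0.002, 0.036], "jaw": 0.33},
  {"trans": [-0.001, -0.002, 0.036], "jaw": 0.33},
  {"trans": [-0.001, -0.002, 0], "jaw": 0.33},
  {"trans": [-0.001, -0.002, -0.06], "jaw": 0.33},
  {"trans": [-0.001, -0.002, -0.12], "jaw": 0.33},
  {"trans": [-0.001, -0.002, -0.16], "jaw": 0.33},
  {"trans": [-0.001, -0.002, -0.16], "jaw": 0.33},
  {"trans": [-0.001, -0.002, -0.16], "jaw": 0.33},
])

```text
clock: 28.65
position: [0.5981, 0.2626, 0.2083]
ee_rot: [0.672, 0.74, -0.001, -0.0]
ft_force: [-0.4, 0.3, -0.7]
grip_width: 0.324
grasp_force: 0.0
```

Run:
```python
from bolts import *
T=wT(); cv2.imwrite('pics/w12.png',manip.camera('wrist')); find('pics/w12.png',T,((.5906,.3465,.017),(.5995,.255,.017)),z=.019)
# nut in the square tray, small bearing and large bearing in the pan: top camera; circlip and seal moved?
a=cv2.imread('pics/top0.png'); b=manip.camera('top'); cv2.imwrite('pics/top1.png',b)
for n,(x,y) in {'circ':(236,236),'seal':(359,240)}.items():
    s=np.s_[y-20:y+21,x-20:x+21]; w=b[y-28:y+29,x-28:x+29]; r=cv2.matchTemplate(w,a[s],cv2.TM_CCOEFF_NORMED); print(n,cv2.minMaxLoc(r)[1::2])
g=cv2.cvtColor(b,cv2.COLOR_BGR2GRAY)
for n,(x,y,h) in {'nut':(303,148,18),'pan':(395,155,28)}.items():
    m=(cv2.medianBlur(g,3)[y-h:y+h+1,x-h:x+h+1]>120).astype(np.uint8); k,l,s,c=cv2.connectedComponentsWithStats(m)
    for i in range(1,k):
        if s[i,4]>15: q=s[i,:2]+s[i,2:4]/2-.5+[x-h,y-h]; print(n,s[i],q,atz(ray('top',q),.026))
```

```text
expect 321 70
[ 311   23   23   90 1102] mid [0.5907 0.3477] len 0.07449370870251276 wid 0.018954164511696736 dir -84.40374205829798
expect 321 169
[309 133  21  73 797] mid [0.5968 0.255 ] len 0.07272379173269028 wid 0.01897758237944558 dir -83.99044716884302
circ (0.27217912673950195, (7, 8))
seal (0.9842129945755005, (8, 8))
nut [ 12  11  15  14 117] [304.  147.5] [0.6483 0.0704 0.026 ]
pan [ 21   4  20  19 272] [397.5 140. ] [ 0.7014 -0.1635  0.026 ]
pan [ 14  29  27  25 476] [394. 168.] [ 0.626  -0.1623  0.026 ]
```

Run:
```python
from h import *
print(atz(ray('wrist',(60,372),np.load('T9.npy')),.01))
print(manip.hand_in())
```

```text
[0.4057 0.2089 0.01  ]
the job is handed in; nothing more can be done
None
```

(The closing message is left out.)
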